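# Reset a feed slide against its sprung stop with the backlash taken up

### The job

The feed slide on the bench has free play in its handle and was left short of its stop with that play loose. Set it afresh from the clear side: by the handle, draw the slide back until its rod is right out of the bore of the end block, then bring it up again until the rod bears lightly, with about 5 N and never more than 9 N, on the sprung pin hidden in the bore, and let go with the slide standing there and the handle still up against the front end of its slot. Leave the things lying around it alone.

Things in the scene. Friction and masses are not known exactly. Their poses are not given: they have to be found in the camera images.
- feed_jig: Fixed aluminium bed plate, 280 x 100 x 12 mm, screwed to the bench; place and heading vary. Origin: centre of its underside. Its +x axis is 'forward', the way the slide travels to the end block (roughly to the robot's left); z up. Two steel guide rods along it; a low stop bar (52 mm high) at its rear end.
- end_block: Dark steel block, 60 (x) x 96 x 56 mm, on the bed's front end (top 68 mm above the bench). Origin: centre of its underside; axes as the bed's. A bore 14 mm wide enters its rear face along +x. In it, out of sight, a blunt pin is pushed towards the slide by a spring: 1 N per mm from first touch, 18 mm of travel. Its depth is unknown: the rod meets it 13 to 36 mm inside the mouth.
- bore_mouth (a point): Centre of the mouth of the bore, on the rear face of the end block, 36 mm above the bench.
- carriage: The slide: grey block 70 (x) x 86 x 36 mm on the guide rods, top 54 mm above the bench. Origin: centre of its underside (18 mm above the bench); axes as the bed's. It moves along the bed only, 80 mm in all; rearmost, its rod's tip is 30 mm behind the bore's mouth. It drags with about 10 N of friction either way and stays where it is left, also against the pin's spring.
- rod_tip (a point): Foremost point of the slide's steel rod, 105 mm ahead of the carriage's origin, 36 mm above the bench. The rod is 10 mm thick with a round end, stands out 70 mm from the carriage's front and runs freely into the bore. At the start its tip is 3 to 11 mm inside the mouth, short of the pin.
- handle_grip (a point): Middle (88 mm above the bench) of the handle's black grip: an upright 18 x 18 mm square post up to 107 mm above the bench. It slides 12 mm along the bed in a slot in the carriage's top (1 N of friction, stays where left) before it takes the carriage along: the play. It stands 6 mm behind the carriage's origin at the slot's rear end, 6 mm ahead at its front end; in the rear half at the start.
- tape_measure: Yellow tape measure, 65 x 81 x 33 mm, loose bystander on the far side of the bed. Origin: centre of its underside.
- screw_jar: Small jar of screws, 62 x 67 x 90 mm, loose bystander on the far side of the bed. Origin: centre of its underside.
- screwdriver: Screwdriver, 221 mm long, handle 30 mm thick, loose bystander lying along the near side of the bed. Origin: centre of its underside.

How it is judged (in metres and radians):
On the way:
1. the slide has been drawn back so that its rod's tip is out of the bore (x of rod_tip in the frame of bore_mouth below -0.001 m), for 0.1 s.
At the end, for the whole second after the job is handed in: The slide is at rest with its rod bearing on the pin in the bore with 2.8 to 7.2 N, and the handle stands at the front end of its slot to within 2.5 mm (contact force between carriage and end_block between 2.8 and 7.2 N and x of handle_grip in the frame of carriage above 0.0035 m and linear speed of carriage below 0.005 m/s); the robot touches nothing.
It fails at once if the rod presses on the pin with more than 9 N (contact force between carriage and end_block above 9 N).
It fails at once if a bystander (tape measure, jar or screwdriver) is moved by more than 15 mm (distance of any of tape_measure, screw_jar, screwdriver from where it was at the start of the episode above 0.015 m).
It also fails if it takes over 54 s, if anything falls off the work surface, if the arm or the gripper's body presses on something with over 40 N, if the wrist force passes 120 N, or if a joint passes its speed limit or range.

### The arm

A 6-joint arm with a two-finger parallel gripper is mounted at the origin on a cart in front of the work surface, level with it; the furniture and walls round the work are solid. World frame = base frame: x ahead of the robot, y to its left, z up, the work surface at z = 0. Lengths are in m, angles in degrees, forces in N, time in s.
With the tool pointing down it reaches from about 0.325 to 0.85 m from the base axis. Payload 15.5 kg.
Tool frame: the origin (TCP) lies at the very end of the fingers, on their centre line; the grasp point (between the pads) lies arm.grip_depth behind it (arm.grip_depth is the distance from the TCP to the grasp point, in m); z points along the fingers, y is the line along which they close (so a half turn about z gives the same grasp; the last joint's range is limited). The gripper opens to 91 mm and grips with 3 to 60 N. Pads are 32 mm wide; open, the fingers measure 118 mm over their backs; the gripper's body (76 mm by 178 mm) begins 60 mm behind the grasp point.
Start: joints at [-74.685, 28.281, 77.091, -0, 74.628, -5.472], TCP at [0.222, -0.584, 0.179] pointing down, gripper open.
Joint ranges: [-166.48, 166.48], [-47.26, 123.95], [12.59, 153.08], [-70.14, 250.14], [6.76, 159.57], [-176.63, 176.63]. Speed limits (degrees/s): [108.29, 108.29, 147.25, 172.46, 172.46, 172.46].

### API

Orientations are given as a 3x3 rotation matrix whose columns are the frame's x, y, z axes.
In Python, from rig import arm gives the robot as it stands. Calls block until the motion is done:
- arm.move_to(position, orientation): joint-space move of the TCP to a pose.
- arm.move_l(position, orientation=None, feed=0.15): straight line of the TCP; orientation=None keeps the orientation; feed is the mean speed in m/s.
- arm.move_joints(angles): joint-space move.
- arm.grip(opening): finger opening in m; the grip force is fixed at half the most; returns when the fingers have stopped.
- arm.sleep(seconds).
- arm.solve_ik(position, orientation): joint angles nearest the present ones, or None.
- arm.snapshot(name): name is "scene" or "top" or "wrist"; returns the picture (384x512x3 uint8, red, green, blue); there is no depth.
- arm.get_calibration(name): a dict with "intrinsics" (3x3 intrinsics, pixels), "k1" (the pictures are not rectified: a ray, as slopes to the right and down, at radius r is drawn at 1 + k1 r^2 times it, then the intrinsics apply), "cam_to_world" (4x4, takes a point from camera to world coordinates). Camera axes: x right, y down, z forward; pixel columns grow to the right and rows downward; lengths in m; the calibration is good to about 2 mm. A picture is of the moment at which its call begins: read the wrist's pose just before it. get_calibration takes no time and is no camera call; for the wrist camera it gives the pose at the moment of the call.
A pose or a line that the arm cannot do raises arm.Unreachable and nothing moves.
- arm.sign_off(): hands the job in; it is judged then, once.
Readings, each from a call of its own:
- arm.current_t(): time.
- arm.current_joint_positions(): joint angles.
- arm.current_dq(): joint speeds.
- arm.current_tau(): joint torques, N m.
- arm.current_ee_pos(): TCP position.
- arm.current_tool_rot(): TCP orientation.
- arm.current_force(): force on the tool from outside, world axes, zero at the start.
- arm.current_torque(): the same for the moment, N m.
- arm.current_width(): finger opening in m.
- arm.current_grasp_force(): force on a finger pad.
Only numpy, scipy, OpenCV 4.12 (cv2) and the standard library are available. Lean on these libraries where they do the work, as an engineer would, in place of code of your own. Each camera call takes 0.05 s, during which the arm holds its last target. There are 200 camera calls.

## Working session

There is one attempt and no reset: what is moved stays moved. The work goes in short steps, each a Python script; the robot and the scene stay as the last script left them, time stands still between calls to the robot, and variables do not carry over. Pictures are saved under pics/ and viewed, at most 10 in all, crops included, and the job is handed in when it is done.

```bash
ls; mkdir -p pics; python3 - <<'E'
from rig import arm
import cv2,numpy as np
np.set_printoptions(precision=4,suppress=True)
for n in("scene","top"):
    cv2.imwrite(f"pics/{n}0.png",arm.snapshot(n)[:,:,::-1]); c=arm.get_calibration(n); print(n,c)
print(arm.grip_depth,arm.current_force(),arm.current_t(),arm.current_tool_rot())
E
```

```text
pics
scene {'intrinsics': array([[358.0221,   0.    , 257.3881],
       [  0.    , 358.0221, 190.91  ],
       [  0.    ,   0.    ,   1.    ]]), 'k1': -0.040717146871459345, 'cam_to_world': array([[-0.6411, -0.4021,  0.6536,  0.023 ],
       [-0.7674,  0.3367, -0.5456,  0.4824],
       [-0.0007, -0.8514, -0.5245,  0.5215],
       [ 0.    ,  0.    ,  0.    ,  1.    ]])}
top {'intrinsics': array([[421.2137,   0.    , 254.6217],
       [  0.    , 421.2137, 188.4623],
       [  0.    ,   0.    ,   1.    ]]), 'k1': -0.07894723621888014, 'cam_to_world': array([[ 0.0083, -0.9899,  0.1417,  0.4471],
       [-0.9999, -0.0101, -0.0119, -0.0009],
       [ 0.0132, -0.1416, -0.9898,  0.9422],
       [ 0.    ,  0.    ,  0.    ,  1.    ]])}
0.0188 [-0.2844 -0.0366 -0.1306] 0.1 [[ 0.9349  0.3548 -0.0003]
 [ 0.3548 -0.9349  0.001 ]
 [ 0.0001 -0.0011 -1.    ]]
```

View pics/top0.png

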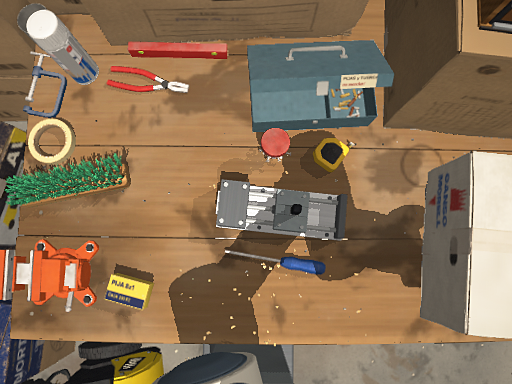

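View pics/scene0.png

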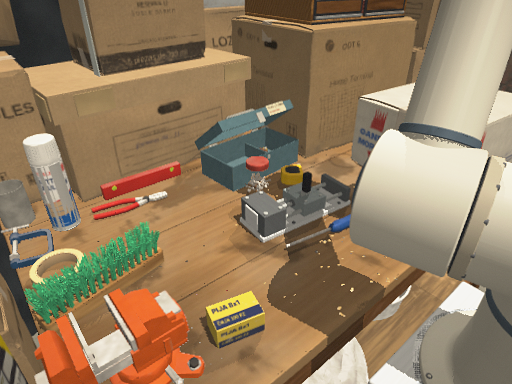

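The top view shows the end block near (233,205), the handle post near (296,209), the stop bar near (342,215), the jar at (275,142), the tape at (331,153) and the screwdriver from (225,252) to (325,267). I'll enlarge the jig.

```bash
python3 - <<'E'
import cv2
i=cv2.imread("pics/top0.png")[170:280,205:360]
cv2.imwrite("pics/crop1.png",cv2.resize(i,None,fx=5,fy=5,interpolation=cv2.INTER_CUBIC))
E
cat > h.py <<'E'
import cv2,numpy as np
np.set_printoptions(precision=4,suppress=True)
def cast(c,uv,z):
    """pixel -> world point on the plane at height z"""
    K,k=c["intrinsics"],c["k1"]
    q=np.array([(uv[0]-K[0,2])/K[0,0],(uv[1]-K[1,2])/K[1,1]]); p=q.copy()
    for _ in range(20): p=q/(1+k*(p@p))
    T=c["cam_to_world"]; d=T[:3,:3]@np.r_[p,1]; o=T[:3,3]
    return o+d*(z-o[2])/d[2]
E
```

```text
(no output)
```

View pics/crop1.png

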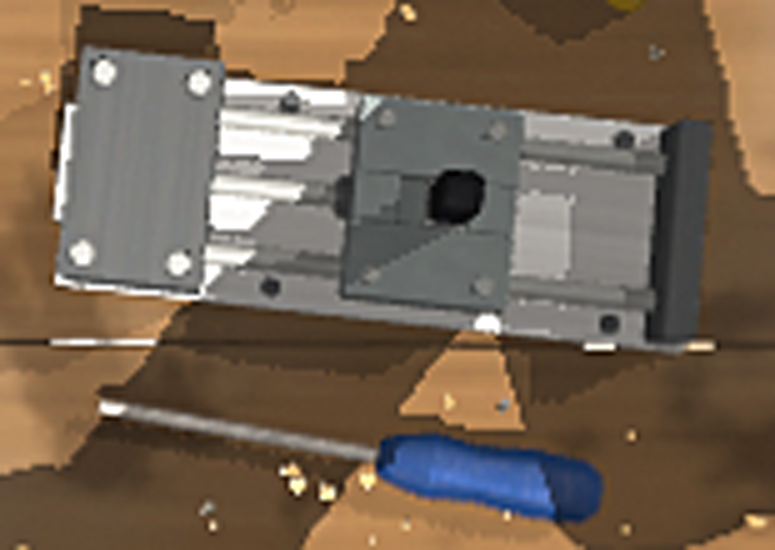

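```bash
python3 - <<'E'
from rig import arm
from h import *
c=arm.get_calibration("top")
P=lambda x,y,z:cast(c,(205+(x+.5)/5-.5,170+(y+.5)/5-.5),z)
b=[P(*p,.068) for p in[(104,72),(200,80),(179,263),(81,252)]]  # bolts, block top
ctr=np.mean(b,0); print("block",ctr)
for e in (b[1]-b[0],b[2]-b[3]): print("x-edge",np.degrees(np.arctan2(-e[1],-e[0])))
for e in (b[0]-b[3],b[1]-b[2]): print("y-edge+90",np.degrees(np.arctan2(e[1],e[0]))+90)
s=[P(*p,.054) for p in[(362,97),(522,112),(502,309),(342,296)]]
print("carr",np.mean(s,0)); 
for e in (s[1]-s[0],s[2]-s[3]): print("x-edge",np.degrees(np.arctan2(-e[1],-e[0])),np.linalg.norm(e))
h=P(459,194,.107); print("handle top",h, P(459,200,.088))
e=ctr-np.mean(s,0); print("axis",np.degrees(np.arctan2(e[1],e[0])),np.linalg.norm(e[:2]))
e=ctr-h; print("axis h",np.degrees(np.arctan2(e[1],e[0])),np.linalg.norm(e[:2]))
E
```

```text
block [0.5415 0.0339 0.068 ]
x-edge 85.7692462652803
x-edge 84.16270044867981
y-edge+90 83.81293126766803
y-edge+90 84.18536523110319
carr [ 0.5286 -0.0891  0.054 ]
x-edge 85.17572794836923 0.0686455575581763
x-edge 85.80737721947933 0.06770083878092666
handle top [ 0.5273 -0.0945  0.107 ] [ 0.5267 -0.0967  0.088 ]
axis 83.99852020461388 0.1236288226673138
axis h 83.72010985934392 0.12920589649483313
```

```bash
cat >> h.py <<'E'
A=np.radians(84.2); F=np.array([np.cos(A),np.sin(A),0])  # forward along the bed
Z=np.array([0,0,-1.]); R=np.c_[np.cross(-F,Z),-F,Z]
H=np.array([.5270,-.0955,0])  # handle, first estimate
E
python3 - <<'E'
from rig import arm
from h import *
arm.move_to(H+[0,0,.17],R)
c=arm.get_calibration("wrist"); i=arm.snapshot("wrist")
cv2.imwrite("pics/w1.png",i[:,:,::-1]); np.savez("w1.npz",**c)
print(c["cam_to_world"],arm.current_t(),arm.current_ee_pos(),arm.current_force())
E
```

```text
[[-0.1018 -0.9651 -0.2411  0.5946]
 [-0.9948  0.0987  0.025  -0.1034]
 [-0.0004  0.2424 -0.9702  0.3752]
 [ 0.      0.      0.      1.    ]] 2.225 [ 0.527  -0.0962  0.17  ] [-0.1999  0.6039  0.9319]
```

View pics/w1.png

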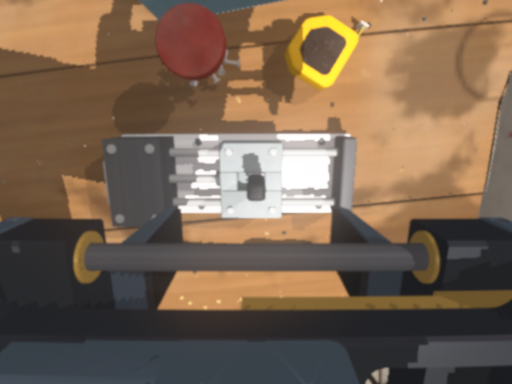

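The wrist view shows the handle post with its base at about (256,178) and its top at about (257,194). The carriage corners are near (221,142) and (282,217), and the bed runs level in the picture, which confirms the heading. The jar and tape are clear of the fingers.

```bash
python3 - <<'E'
from h import *
c=dict(np.load("w1.npz")); g=cv2.imread("pics/w1.png").max(2)
m=(g[165:215,238:278]<60).astype(np.uint8); n,l,s,ce=cv2.connectedComponentsWithStats(m)
print(s[1:]+[238,165,0,0,0])
for r in range(165,205,3): 
    x=np.where(g[r,238:278]<60)[0]; print(r,x.min()+238 if len(x) else '',x.max()+238 if len(x) else '')
print(cast(c,(257,194),.107),cast(c,(257,180),.068))
a=[cast(c,p,.012) for p in[(108,137),(352,134)]]; e=a[0]-a[1]; print(np.degrees(np.arctan2(e[1],e[0])))
a=[cast(c,p,.054) for p in[(221,142),(282,142),(282,218),(220,218)]]; print(np.mean(a,0))
E
```

```text
[]
165  
168  
171  
174  
177  
180  
183  
186  
189  
192  
195  
198  
201  
204  
[ 0.5272 -0.0972  0.107 ] [ 0.5327 -0.0979  0.068 ]
84.79388103919139
[ 0.5292 -0.0911  0.054 ]
```

```bash
cat >> h.py <<'E'
A=np.radians(84.4); F=np.array([np.cos(A),np.sin(A),0])
R=np.c_[np.cross(-F,Z),-F,Z]; H=np.array([.5270,-.0968,.077])
def f(arm,n=4):  # force of the handle's resistance to forward motion, averaged
    v=[]
    for _ in range(n): v.append(-(arm.current_force()@F)); arm.sleep(.02)
    return np.mean(v)
def go(arm,s,feed=.02):
    arm.move_l(H+s*F,R,feed=feed)
E
python3 - <<'E'
from rig import arm
from h import *
arm.move_l(H,R,feed=.1); print(f(arm),arm.current_force())
arm.grip(.012); print(arm.current_width(),arm.current_grasp_force(),f(arm),arm.current_force(),arm.current_t())
for s in (-.003,-.006,-.009,-.012):
    go(arm,s); print(s,f(arm),(arm.current_ee_pos()-H)@F,arm.current_t())
E
```

```text
0.24224369353692293 [ 0.3763 -0.7121 -0.6268]
0.011888059124815423 0.0 -0.026084581076664157 [-0.5933  0.8901  0.7367] 4.6917
-0.003 -0.10799833484348442 -0.00306861589728298 5.0583
-0.006 -0.10081014350627532 -0.006015209179259884 5.425
-0.009 -0.07880665267314514 -0.009057791285629299 5.7917
-0.012 0.252926863817651 -0.012016405385793285 6.1583
```

The fingers closed to 12 mm on nothing, so I'll look.

```bash
python3 - <<'E'
from rig import arm
from h import *
w=arm.snapshot("wrist"); t=arm.snapshot("top"); s=arm.snapshot("scene")
b=cv2.resize(s[130:280,200:400],(800,600),interpolation=cv2.INTER_CUBIC)
t=cv2.resize(t[160:280,200:360],(400,300)); w=cv2.resize(w,(400,300))
cv2.imwrite("pics/c2.png",np.vstack([np.hstack([w,t]),cv2.resize(b,(800,600))[150:450]])[:,:,::-1])
print(arm.current_ee_pos(),arm.current_tool_rot())
E
```

```text
[ 0.5258 -0.1087  0.077 ] [[ 0.9952 -0.0975 -0.    ]
 [-0.0975 -0.9952  0.    ]
 [-0.     -0.     -1.    ]]
```

View pics/c2.png

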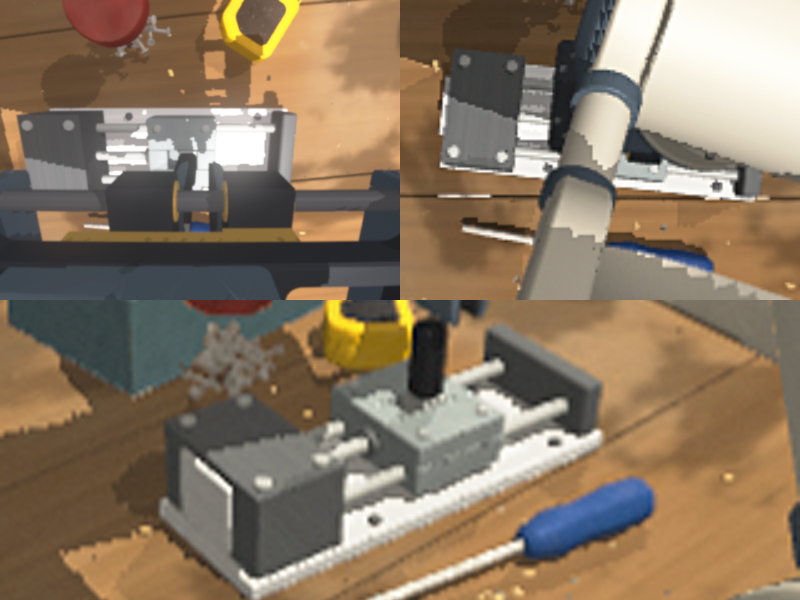

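```bash
cat >> h.py <<'E'
def proj(c,p):
    q=np.linalg.inv(c["cam_to_world"])@np.r_[p,1]; s=q[:2]/q[2]; s=s*(1+c["k1"]*(s@s))
    return c["intrinsics"][[0,1],[0,1]]*s+c["intrinsics"][:2,2]
E
python3 - <<'E'
from rig import arm
from h import *
import cv2
p=arm.current_ee_pos(); 
for n in("scene","top","wrist"):
    c=arm.get_calibration(n)
    print(n,"tcp",proj(c,p),"post est top/base",proj(c,[.527,-.0968,.107]),proj(c,[.527,-.0968,.054]))
c=arm.get_calibration("scene"); s=cv2.imread("pics/scene0.png")[:,:,::-1]
w=arm.snapshot("wrist")[160:290,190:330]; v=arm.snapshot("scene")[110:210,250:370]
f1=cv2.resize(w,(400,371),interpolation=cv2.INTER_CUBIC); f2=cv2.resize(v,(400,371),interpolation=cv2.INTER_CUBIC)
cv2.imwrite("pics/c3.png",np.hstack([f1,f2])[:,:,::-1])
E
```

```text
scene tcp [310.6079 181.7031] post est top/base [307.8256 172.3475] [306.2738 191.05  ]
top tcp [301.6234 210.57  ] post est top/base [297.5313 208.583 ] [294.6795 210.9426]
wrist tcp [255.8134 215.4652] post est top/base [236.8201 230.4143] [241.0213 206.4674]
```

View pics/c3.png

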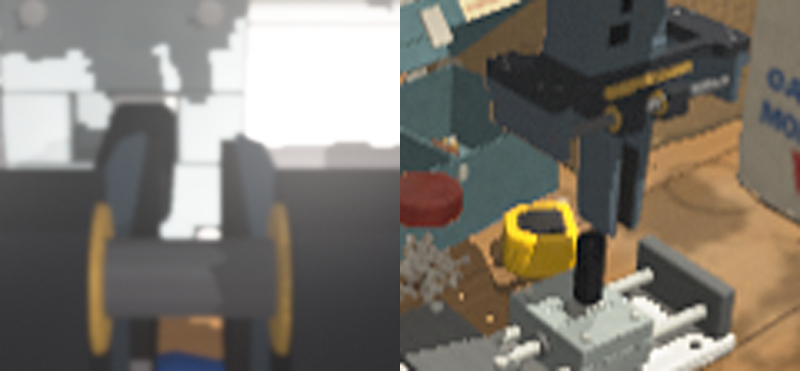

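```bash
python3 - <<'E'
from rig import arm
from h import *
c=dict(np.load("w1.npz")); print("fw",c["intrinsics"][0,0])
n=np.linalg.norm
print("carr x",n(cast(c,(221,142),.054)-cast(c,(282,142),.054)),"y",n(cast(c,(282,142),.054)-cast(c,(282,218),.054)))
print("bed x",n(cast(c,(106,137),.012)-cast(c,(354,134),.012)))
for off in ([0,0,0],[0,0,.03],[.03,0,0]):
  for n_ in("scene","wrist"):
    k=arm.get_calibration(n_); p=arm.current_ee_pos()+off
    print(off,n_,[proj(k,p+s*F+x*R[:,0]).round(1) for s in(.006,.0195,-.006,-.0195) for x in(-.016,.016)])
print(arm.current_joint_positions())
E
```

```text
fw 295.05327899845577
carr x 0.06566193763719345 y 0.08611000584747895
bed x 0.3020173691454166
[0, 0, 0] scene [array([313.1, 185.1]), array([304.5, 179.7]), array([308.9, 186.7]), array([300.4, 181.2]), array([316.8, 183.7]), array([308.2, 178.4]), array([320.9, 182.1]), array([312.2, 176.9])]
[0, 0, 0] wrist [array([247.8, 235.9]), array([247.5, 194.2]), array([229.6, 235.9]), array([228.6, 194.2]), array([263.9, 235.9]), array([264.2, 194.2]), array([282.1, 235.9]), array([283. , 194.2])]
[0, 0, 0.03] scene [array([314.1, 174.3]), array([305.4, 169.1]), array([309.9, 175.9]), array([301.1, 170.6]), array([317.9, 173. ]), array([309.1, 167.8]), array([322. , 171.5]), array([313.2, 166.4])]
[0, 0, 0.03] wrist [array([246.5, 253.7]), array([246.1, 206.1]), array([225.6, 253.7]), array([224.2, 206.1]), array([265.1, 253.7]), array([265.5, 206.1]), array([286. , 253.7]), array([287.3, 206.1])]
[0.03, 0, 0] scene [array([304.2, 180.4]), array([296. , 175.2]), array([300. , 181.9]), array([291.8, 176.7]), array([307.8, 179. ]), array([299.6, 173.9]), array([311.9, 177.5]), array([303.6, 172.5])]
[0.03, 0, 0] wrist [array([243.4, 197.1]), array([242.9, 152.5]), array([224.6, 197.1]), array([223.5, 152.5]), array([260.1, 197.1]), array([260.2, 152.5]), array([278.9, 197.1]), array([279.7, 152.5])]
[-18.0529  28.5661  96.2517  -0.0019  55.1819  77.5443]
```

The fingertips show about 28 mm higher than the reported TCP in both the scene and wrist views, so they closed just above the post. I'll open, recentre and go lower, watching the vertical force.

```bash
python3 - <<'E'
from rig import arm
from h import *
arm.move_l(H-.012*F+[0,0,.03],R,feed=.1); arm.grip(.06); arm.move_l(H+[0,0,.03],R,feed=.1)
for z in (.01,-.01,-.022):
    arm.move_l(H+[0,0,z],R,feed=.08); F3=arm.current_force(); print(z,F3)
    if abs(F3[2])>8: break
else:
    arm.grip(.008)
    print(arm.current_width(),arm.current_grasp_force(),f(arm),arm.current_force(),arm.current_t())
E
```

```text
0.01 [-0.0251 -0.2088  0.4045]
-0.01 [ 0.1938  0.7265 -0.1452]
-0.022 [-0.5253  0.3119 -0.0461]
0.017999358147340848 30.000004470348358 -3.5972431335769475 [-0.3919  3.4129  2.7145] 9.8667
```

```bash
sed -i 's/,\.077\])/,.055])/' h.py; python3 - <<'E'
from rig import arm
from h import *
for s in np.arange(-.004,-.029,-.004):
    go(arm,s,.03); print(round(s,4),round(f(arm),2),(arm.current_ee_pos()-H)@F)
print(arm.current_t(),arm.current_force())
cv2.imwrite("pics/s4.png",cv2.resize(arm.snapshot("scene")[130:280,200:400],(800,600),interpolation=cv2.INTER_CUBIC)[:,:,::-1])
E
```

```text
-0.004 -6.19 -0.00368595310536268
-0.008 -5.64 -0.007673231865905756
-0.012 -6.26 -0.011674028145561947
-0.016 -6.17 -0.01565904722433612
-0.02 -5.83 -0.019661100141026056
-0.024 -5.75 -0.023662976783615685
-0.028 -5.48 -0.02764504603376254
12.3167 [0.4847 5.7052 3.457 ]
```

View pics/s4.png

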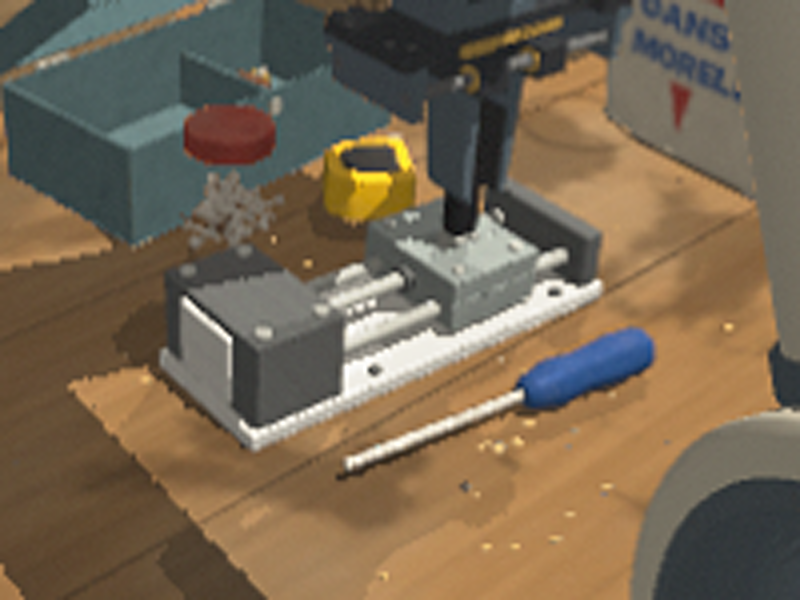

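```bash
cat >> h.py <<'E'
import threading
def go_log(arm,s,feed):
    """move along the bed while logging (position, resisting force)"""
    log=[]; t=threading.Thread(target=go,args=(arm,s,feed)); t.start()
    while t.is_alive(): log.append((arm.current_t(),(arm.current_ee_pos()-H)@F*1e3,-(arm.current_force()@F)))
    t.join(); return np.array(log)
E
python3 - <<'E'
from rig import arm
from h import *
L=go_log(arm,-.01,.03); print(len(L),L[::max(1,len(L)//15)]); print(f(arm))
for s in (-.006,-.002,.002):
    go(arm,s,.03); a=-(arm.current_force()@F); print(s,a,f(arm),arm.current_t())
E
```

```text
1 [[ 13.1167 -10.1693   5.2916]]
5.58377614661569
-0.006 6.585368294120145 6.2607016450216175 13.5333
-0.002 6.446855077867282 6.174202236841653 13.8833
0.002 5.916893254955971 5.840854831193376 14.2333
```

```bash
python3 - <<'E'
from rig import arm
from h import *
D=[]
for s in np.arange(.004,.050,.002):
    go(arm,s,.02); v=f(arm,8); D.append(((arm.current_ee_pos()-H)@F*1e3,v))
    b=np.median([d[1] for d in D[:6]])
    if len(D)>4 and v-b>2.8 : break
np.savetxt("D.txt",D); print(np.array(D),arm.current_t())
E
```

```text
[[ 3.7073  7.0295]
 [ 5.6673  7.4754]
 [ 7.6417  7.7514]
 [ 9.6343  7.6971]
 [11.6619  7.8001]
 [13.6547  7.8871]
 [15.6505  7.616 ]
 [17.6597  7.8388]
 [19.6441  7.4511]
 [21.6612  7.6083]
 [23.6521  7.8142]
 [25.6639  7.8761]
 [27.6599  7.6461]
 [29.6688  7.6582]
 [31.6473  7.3878]
 [33.6051  8.1929]
 [35.456   9.8977]
 [37.2723 11.4435]] 21.1333
```

```bash
python3 - <<'E'
from rig import arm
from h import *
pos=lambda:(arm.current_ee_pos()-H)@F*1e3
go(arm,.0392,.02); print(pos(),f(arm,8))
p=pos(); go(arm,p/1e3+.0002,.02); print("relaxed",pos(),f(arm,8))
arm.grip(.05); print("open",pos(),arm.current_width(),f(arm),arm.current_t())
arm.move_l(arm.current_ee_pos()+[0,0,.12],R,feed=.15)
c=arm.get_calibration("wrist"); i=arm.snapshot("wrist"); np.savez("w2.npz",**c)
cv2.imwrite("pics/w5.png",cv2.resize(i[110:240,80:380],(800,347),interpolation=cv2.INTER_CUBIC)[:,:,::-1]); print(arm.current_t(),arm.current_force())
E
```

```text
38.311409698772614 13.118690292105281
relaxed 38.17058827508368 7.649879449219483
open 38.52943274490888 0.049929356995380536 -0.33926983680249156 22.625
23.625 [ 0.5195 -0.0754 -0.0051]
```

View pics/w5.png

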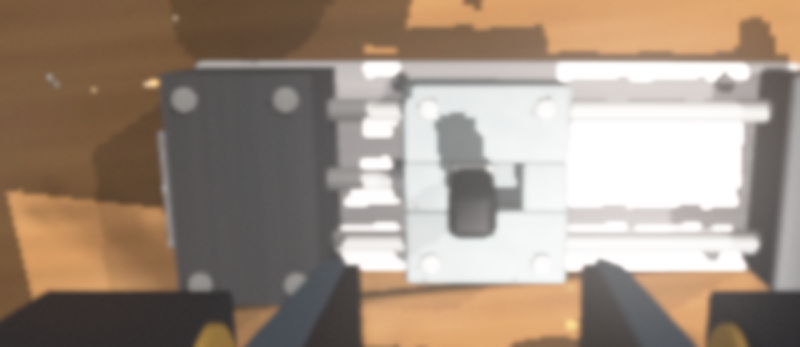

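The handle (crop 470,200) stands at the front of its slot, with the open slot visible behind it at 500–522. The arm is clear, and the measured pin force is about 5 N. I'm handing in.

```bash
python3 -c "
from rig import arm
print(arm.sign_off())"
```

```text
the job is handed in; nothing more can be done
None
```

I drew the slide back about 27 mm (rod tip out of the bore by calculation, as the block hid it), brought it up to about 5 N on the pin with the handle at the front of its slot, and handed in at about 24 s; the first grip closed just above the post and had to be redone lower, and sign-off gave no verdict.

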